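# Clear the offcuts from the cutting bed

## Task

Take the scraper block from its rubber pad and wipe all four loose ceramic offcuts off the cutting bed into the white tray beside it, reaching under the lamp bar without knocking the lamp. The offcuts are sharp, so move them only with the scraper, never with the gripper or arm. Then stand the scraper back on the rubber pad, let go of it, and leave the bottle, jar and carton where they are.

Things in the scene. Friction and masses are not known exactly. Their poses are not given: they have to be found in the camera images.
- bed: Fixed cutting bed, dark steel top on a grey base, 220 (x) x 260 (y) x 60 mm high. Origin at the centre of its underside on the bench; top at z = 60 mm. Fences 10 mm wide and 10 mm high along its near and far edges leave x = -100 to +100 mm between them; its ends at y = -130 and +130 mm are open. The tray stands at one end (left or right, it varies), the pad beyond the other. Yaw up to 7 degrees.
- tray: Fixed white open tray, 260 (x) x 130 (y) x 50 mm high outside, walls and floor 4 mm, standing 1 mm from one open end of the bed, axes parallel to the bed's, rim 10 mm below the bed's top. Origin at the centre of its underside, at y = +196 or -196 mm of the bed.
- pad: Fixed black rubber pad, 180 (x) x 70 (y) x 20 mm, beyond the bed's other open end (centre 196 mm from the bed's centre), axes parallel to the bed's: the scraper's parking place. Origin at the centre of its underside, top at z = 20 mm.
- scraper: Loose scraper, 0.2 kg: wooden block 120 (x) x 28 (y) x 35 mm high with a grey sole, standing on the pad. Origin at the centre of its underside, z up. From the middle of its top a straight handle, 24 mm wide (y), 20 mm thick, leans 30 degrees from vertical to -x (towards the robot) up to 48 mm back, 117 mm high. Grip its +y and -y faces. The block's long +y or -y side pushes the offcuts.
- handle (a point): The place to grip on the scraper's handle: on its centre line, 31 mm in -x and 87 mm in z from the scraper's origin.
- lamp: Fixed lamp. Origin on the bench under its post (18 mm across, 360 mm high, base disc 100 mm), beyond the bed. A bar 24 (x) x 260 (y) x 43 mm, centred 205 mm in -x from the origin, hangs above the bed's middle, underside 299 mm above the bench; an arm joins it to the post at 344 to 356 mm. To wipe the far half of the bed the hand must lean back to the robot, 30 to 45 degrees from vertical, to clear the bar.
- offcut0: Loose broken piece of white ceramic plate, about 63 x 26 mm, 8 mm thick, 30 to 65 g, lying flat on the bed at any yaw. Origin near its middle, on its underside; x along its length.
- offcut1: Loose broken piece of white ceramic plate, about 60 x 36 mm, 8 mm thick, 30 to 65 g, lying flat on the bed at any yaw. Origin near its middle, on its underside; x along its length.
- offcut2: Loose broken piece of white ceramic plate, about 64 x 21 mm, 8 mm thick, 30 to 65 g, lying flat on the bed at any yaw. Origin near its middle, on its underside; x along its length.
- offcut3: Loose broken piece of white ceramic plate, about 60 x 30 mm, 8 mm thick, 30 to 65 g, lying flat on the bed at any yaw. Origin near its middle, on its underside; x along its length.
- wash_bottle: Loose white bottle with a red cap, 68 mm across, 170 mm high, standing to one side of the work; leave alone. Origin at the centre of its underside.
- amber_jar: Loose amber jar with a black cap, 72 mm across, 110 mm high, standing to one side of the work; leave alone. Origin at the centre of its underside.
- carton: Loose closed cardboard carton, 90 x 170 x 70 mm, lying to one side of the work; leave alone. Origin at the centre of its underside.
Things that resemble listed ones, but are neither listed nor needed, are in the scene too. There is more than one size of the scraper; the one meant has the size given above. What is shaped like the offcut2 but orange is not meant.

How it is judged:
By the outcome, as a careful person would: the job done as asked, in the order asked, and still so for the second after the job is handed in, with the robot touching nothing.
It also fails if it takes over 58 s, if anything falls off the work surface, if the arm or the gripper's body presses on something with over 40 N, if the wrist force passes 120 N, or if a joint passes its speed limit or range.

## Robot

A 6-joint arm with a two-finger parallel gripper is mounted at the origin on the work surface. World frame = base frame: x ahead of the robot, y to its left, z up, the work surface at z = 0. Lengths are in m, angles in rad, forces in N, time in s.
With the tool pointing down it reaches from about 0.275 to 0.75 m from the base axis. Payload 10.2 kg.
Tool frame: the origin (TCP) lies at the very end of the fingers, on their centre line; the grasp point (between the pads) lies 19 mm behind it; z points along the fingers, y is the direction in which the jaws open and shut (so a half turn about z gives the same grasp; the last joint's range is limited). The gripper opens to 85 mm and grips with 20 to 120 N. Pads are 22 mm wide; open, the fingers measure 114 mm over their backs; the gripper's body (76 mm by 85 mm) begins 54 mm behind the grasp point. The pads swing forward as they close: fully open they stand 13 mm farther back than shut.
Start: joints at [0.989, 0.313, 1.498, -0, 1.331, -0.223], TCP at [0.184, 0.492, 0.21] pointing down, gripper open.
Joint ranges: [-2.94, 2.94], [-0.97, 2.17], [0.19, 2.56], [-1.23, 4.37], [0.02, 3.11], [-2.88, 2.88]. Speed limits (rad/s): [2.39, 2.39, 3.01, 3.14, 3.14, 3.14].

## Interface

Orientations are given as a unit quaternion [x, y, z, w].
In Python, from station import robot gives the robot as it stands.
- The arm moves only by the tool carry_out, never from a script. Its argument "steps" is a list that holds one entry, the list of rows, each a list of 7 numbers: the opening, from -1 (shut) to 1 (fully open), then the shift along the tool's x, y, z in cm, then the turn, a rotation vector about the tool's x, y, z in degrees. In form: [[[gripper, x, y, z, wx, wy, wz], ...]]. A call has 1 to 10 rows; each row shifts and turns the commanded pose from where the row before left it, along the tool's axes as they then stand; what a row does not reach is not made up. A row lasts 1/8 s, in which the tool goes at most 62.5 mm and 10.7 degrees, less where a joint would pass 70% of its speed; a pose out of reach is approached as far as the arm can. A call is refused whole if a number of a shift passes 6.25 or a number of a turn 10.7, either way. A call with a gripper value outside its range is refused whole. The fingers move at their own pace and stop on an object; "grip_force" is the grip in N (left out, the last holds). Time passes only in rows, so rows that do not move let the fingers close. It gives the time, the measured TCP pose, the force and the opening at its end, in the units of the state.
- robot.read_state(): the state, without advancing time (a new reading comes with each control period).
- robot.read_camera(name): name is "scene" or "top" or "wrist"; returns the picture (400x640x3 uint8, blue, green, red); there is no depth.
- robot.camera_model(name): a dict with "camera_matrix" (3x3 intrinsics, pixels), "R" (3x3) and "t" (3): a world point X has camera coordinates R X + t; the wrist camera has in their place "hand_eye" (4x4, takes a point from camera to tool coordinates, whose origin is the TCP and whose axes are the flange's). Camera axes: x right, y down, z forward; pixel columns grow to the right and rows downward; lengths in m; the calibration is good to about 2 mm. A picture is of the moment at which its call begins: read the wrist's pose just before it. camera_model takes no time and is no camera call.
- robot.sign_off(): hands the job in, once; it reports no verdict.
The state is a dict: "time_s": time; "qpos": joint angles; "qd": joint speeds; "joint_torque": joint torques, N m; "tool_pos": TCP position; "orientation": TCP orientation; "contact_force": force on the tool from outside, world axes, zero at the start; "ft_torque": the same for the moment, N m; "opening": opening from 0.0 (shut) to 1.0 (fully open).
Only numpy, scipy, OpenCV 4.12 (cv2) and the standard library are available. Lean on these libraries where they do the work, as an engineer would, in place of code of your own. Each camera call takes 0.05 s, during which the arm holds its last target.

## Working session

There is one attempt and no reset: what is moved stays moved. The work goes in short steps, Python scripts to look and compute and a tool call to move; the robot and the scene stay as the last step left them, time stands still between calls to the robot, and variables do not carry over. Pictures are saved under pics/ and viewed, and the job is handed in when it is done.

Besides the shell and the picture viewer there is one more tool, called after "Call:" in YAML: its name, and indented under it one key for each argument. carry_out: Moves the arm, as the interface text tells. Its arguments: {"type":"object","properties":{"steps":{"type":"array"},"grip_force":{"type":"number"}},"required":["steps"]}

```bash
ls; mkdir -p pics
python3 - <<'E'
from station import robot
import cv2
s=robot.read_state(); print(s)
for n in ("scene","top","wrist"):
    cv2.imwrite(f"pics/{n}0.png",robot.read_camera(n))
    m=robot.camera_model(n); print(n,m)
E
```

```text
pics
{'time_s': 0.0, 'qpos': array([ 9.88621744e-01,  3.13450219e-01,  1.49844627e+00,  1.26155369e-05,
        1.33096532e+00, -2.23403736e-01]), 'qd': array([-0.00049235,  0.00046638, -0.0001539 ,  0.00025705,  0.00069696,
       -0.00074727]), 'joint_torque': array([ 2.91656812e-03, -4.12254667e+01, -2.59753346e+01, -3.26538532e-05,
        4.13367437e-03,  1.32268400e-05]), 'tool_pos': array([0.1841938 , 0.49133195, 0.20993151]), 'orientation': array([ 1.78426335e-01,  9.83953068e-01, -5.81391807e-04, -2.54381440e-04]), 'contact_force': array([ 0.23887979, -0.86479883,  0.34045444]), 'ft_torque': array([ 0.04328234, -0.02653355, -0.03603908]), 'opening': 0.9982778001039004}
scene {'camera_matrix': array([[396.62604452,   0.        , 316.55506411],
       [  0.        , 396.62604452, 199.00618974],
       [  0.        ,   0.        ,   1.        ]]), 'R': array([[ 0.58073881,  0.81402509, -0.01027539],
       [ 0.57934746, -0.42211743, -0.69726135],
       [-0.57192566,  0.39897371, -0.71674334]]), 't': array([-0.33983973, -0.2615287 ,  1.45584717])}
top {'camera_matrix': array([[
[... 180 characters left out ...]
3587, -0.02414607],
       [-0.9965372 ,  0.01398778, -0.08196305],
       [ 0.08227096,  0.02307518, -0.99634283]]), 't': array([0.02333738, 0.57247478, 1.02672279])}
wrist {'camera_matrix': array([[359.16953817,   0.        , 324.58170264],
       [  0.        , 359.16953817, 194.38981933],
       [  0.        ,   0.        ,   1.        ]]), 'hand_eye': array([[-7.43611603e-04, -9.51267608e-01, -3.08365666e-01,
         7.83163084e-02],
       [ 9.99999709e-01, -6.54202293e-04, -3.93331520e-04,
         6.99946759e-04],
       [ 1.72430008e-04, -3.08365869e-01,  9.51267818e-01,
        -1.64546303e-01],
       [ 0.00000000e+00,  0.00000000e+00,  0.00000000e+00,
         1.00000000e+00]])}
```

View pics/scene0.png

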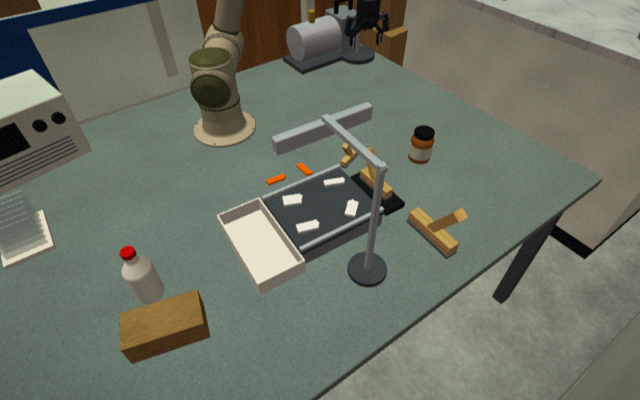

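View pics/top0.png

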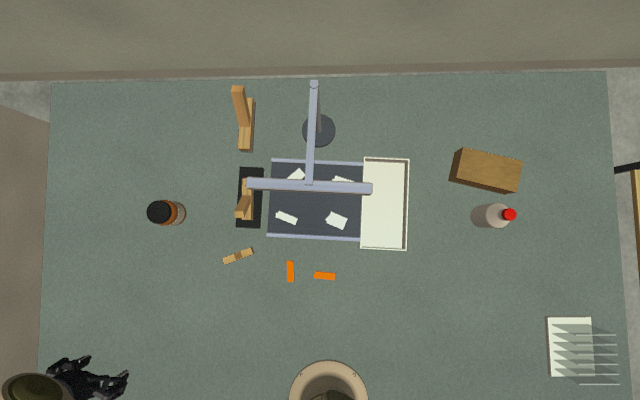

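View pics/wrist0.png

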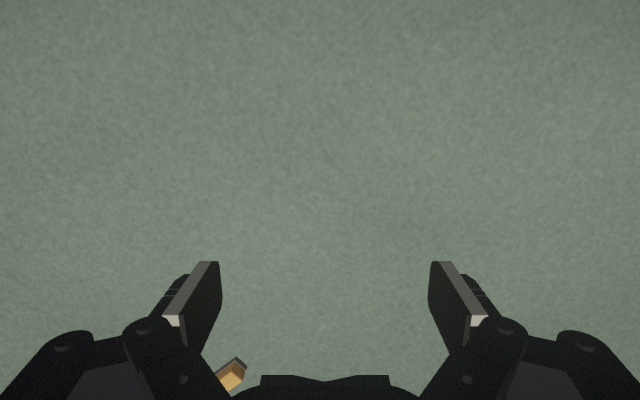

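Run:
```python
import cv2
a=cv2.imread("pics/top0.png")[140:290,210:420]
cv2.imwrite("pics/topc.png",cv2.resize(a,(798,570),interpolation=cv2.INTER_CUBIC))
b=cv2.imread("pics/scene0.png")[90:300,210:470]
cv2.imwrite("pics/scenec.png",cv2.resize(b,(742,600),interpolation=cv2.INTER_CUBIC))
```

```text
(no output)
```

View pics/topc.png

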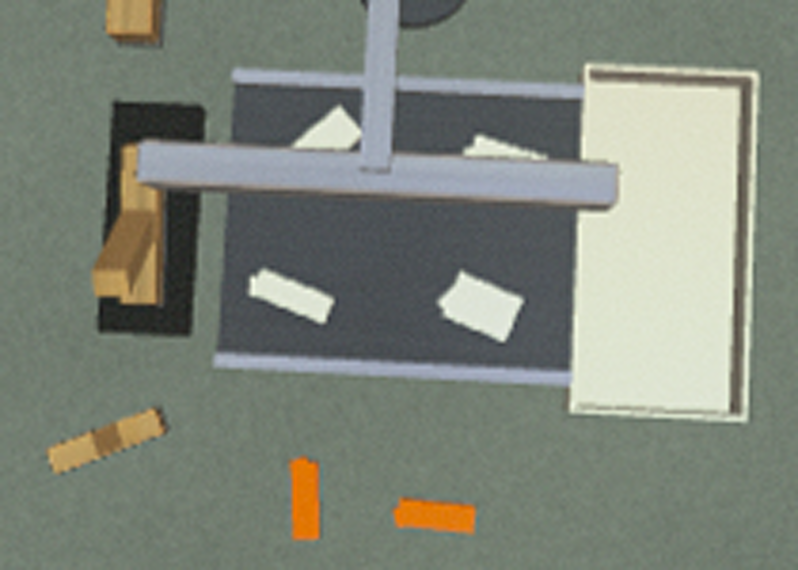

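View pics/scenec.png

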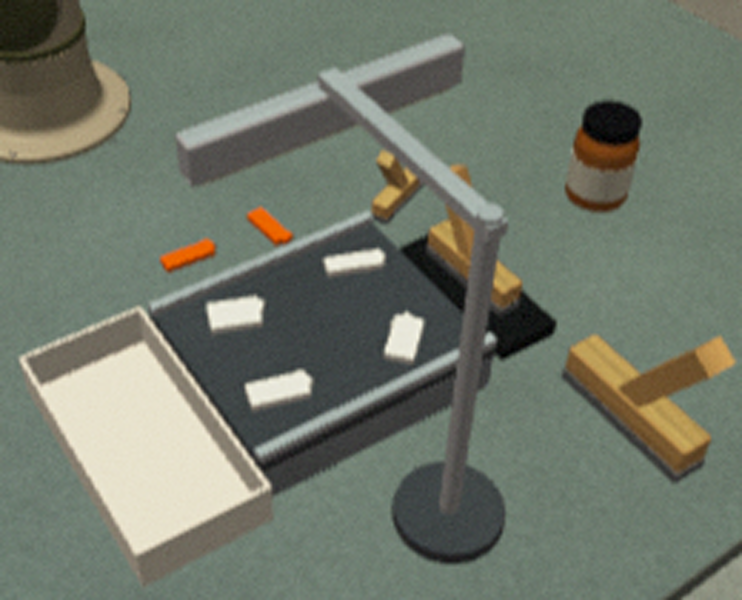

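```bash
cat > h.py <<'E'
import numpy as np, cv2
from station import robot
CM={n:robot.camera_model(n) for n in("top","scene")}
def ray(n,u,v):
    m=CM[n];d=m["R"].T@np.linalg.inv(m["camera_matrix"])@np.array([u,v,1.]);o=-m["R"].T@m["t"];return o,d
def atz(n,u,v,z):
    o,d=ray(n,u,v);return o+d*(z-o[2])/d[2]
def tc(cx,cy,z): return atz("top",210+cx/3.8,140+cy/3.8,z)
def sc(cx,cy,z): return atz("scene",210+cx*260/742,90+cy*210/600,z)
def proj(n,X):
    m=CM[n];p=m["camera_matrix"]@(m["R"]@np.asarray(X)+m["t"]);return p[:2]/p[2]
E
python3 - <<'E'
from h import *
np.set_printoptions(precision=4,suppress=True)
from scipy.optimize import least_squares
s=-1
# local bed coords
L=[];W=[];tag=[]
T=[(130,-131),(130,-261),(-130,-261),(-130,-131)]
for (a,b),(cx,cy) in zip(T,[(585,65),(758,72),(747,420),(570,412)]): L.append((a/1e3,b/1e3));W.append(tc(cx,cy,.05)[:2]);tag.append('tray')
P=[(90,231),(90,161),(-90,161),(-90,231)]
for (a,b),(cx,cy) in zip(P,[(113,101),(205,106),(192,336),(98,331)]): L.append((a/1e3,b/1e3));W.append(tc(cx,cy,.02)[:2]);tag.append('pad')
for (a,b),(cx,cy) in zip([(110,130),(-110,130)],[(233,69),(215,352)]): L.append((a/1e3,b/1e3));W.append(tc(cx,cy,.07)[:2]);tag.append('bed')
# scene tray
for (a,b),(cx,cy) in zip([T[0],T[1],T[2],T[3]],[(267,490),(145,572),(22,360),(142,311)]): L.append((a/1e3,b/1e3));W.append(sc(cx,cy,.05)[:2]);tag.append('straySC')
L=np.array(L);W=np.array(W)
def R(t):return np.array([[np.cos(t),-np.sin(t)],[np.sin(t),np.cos(t)]])
f=lambda p:((L@R(p[2]).T+p[:2])-W).ravel()
r=least_squares(f,[.45,0,0],loss='soft_l1',f_scale=.003);p=r.x;print(p,np.degrees(p[2]))
for t,e in zip(tag,f(p).reshape(-1,2)*1000):print(t,e.round(1))
def loc(w):return (R(p[2]).T@(w[:2]-p[:2]))*1000
print("scraper block top near corners",[loc(tc(*c,.055)).round(0) for c in [(122,144),(120,303),(158,305),(160,210)]])
print("base",tc(107,260,.117), loc(tc(112,285,.117)))
for n,c in dict(A_nearL=[(250,272),(266,268),(334,298),(325,324),(250,290)],B=[(460,270),(524,299),(507,342),(438,302)],C=[(340,105),(363,130)],D=[(478,134),(545,153)]).items():
  print(n,[loc(tc(*q,.068)).round(0) for q in c])
for n,c in dict(A=[(325,265),(384,255),(383,265),(330,275)],B=[(208,308),(260,297),(264,315),(212,328)],C=[(397,313),(424,320),(412,360),(386,350)],D=[(246,385),(308,371),(311,385),(251,408)]).items():
  print(n,[loc(sc(*q,.066)).round(0) for q in c])
print("lamp bar",[ (tc(*q,.342)) for q in [(137,143),(618,165),(618,205),(140,182)]],"post", sc(452,505,0))
print("bar underside sc",[sc(*q,.299) for q in [(192,185),(462,78)]])
E
```

```text
[ 0.5682  0.0255 -0.0594] -3.405632011325356
tray [3.6 0.5]
tray [ 3.4 -0.2]
tray [ 2.  -1.2]
tray [ 2.5 -0.8]
pad [1.5 0.5]
pad [2.4 2.5]
pad [0.7 3.3]
pad [0.1 0.7]
bed [1.7 0. ]
bed [-9.3 -0.3]
straySC [-3.   2.7]
straySC [-19.1  -1.1]
straySC [-7.7 -6. ]
straySC [-10.7  -2.2]
scraper block top near corners [array([ 51., 213.]), array([-68., 206.]), array([-68., 178.]), array([  2., 181.])]
base [0.5409 0.2299 0.117 ] [-56.6873 197.769 ]
A_nearL [array([-41., 109.]), array([-38.,  97.]), array([-57.,  46.]), array([-77.,  52.]), array([-54., 108.])]
B [array([-33., -45.]), array([-52., -92.]), array([-83., -81.]), array([-57., -30.])]
C [array([85., 49.]), array([67., 31.])]
D [array([ 68., -54.]), array([  56., -103.])]
A [array([-63.,  52.]), array([-42., 111.]), array([-31., 102.]), array([-48.,  49.])]
B [array([-73., -77.]), array([-59., -27.]), array([-35., -36.]), array([-47., -87.])]
C [array([32., 75.]), array([54., 91.]), array([90., 51.]), array([66., 38.])]
D [array([ 33., -95.]), array([ 49., -38.]), array([ 65., -45.]), array([  59., -105.])]
lamp bar [array([0.5908, 0.1578, 0.342 ]), array([ 0.575 , -0.0998,  0.342 ]), array([ 0.5536, -0.0993,  0.342 ]), array([0.5697, 0.1561, 0.342 ])] post [0.7747 0.0292 0.    ]
bar underside sc [array([ 0.5737, -0.0946,  0.299 ]), array([0.5882, 0.1683, 0.299 ])]
```

Run:
```python
import cv2
a=cv2.imread("pics/top0.png")[160:235,225:300]
cv2.imwrite("pics/topd.png",cv2.resize(a,(600,600),interpolation=cv2.INTER_CUBIC))
b=cv2.imread("pics/scene0.png")[130:220,330:410]
cv2.imwrite("pics/scened.png",cv2.resize(b,(533,600),interpolation=cv2.INTER_CUBIC))
```

```text
(no output)
```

View pics/topd.png

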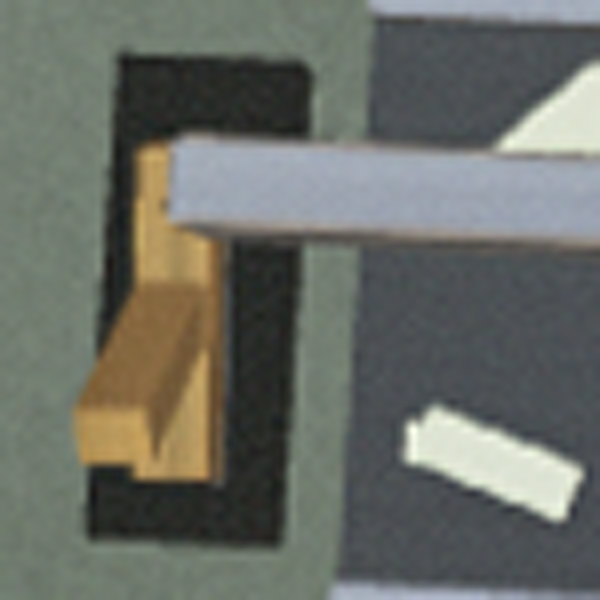

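View pics/scened.png

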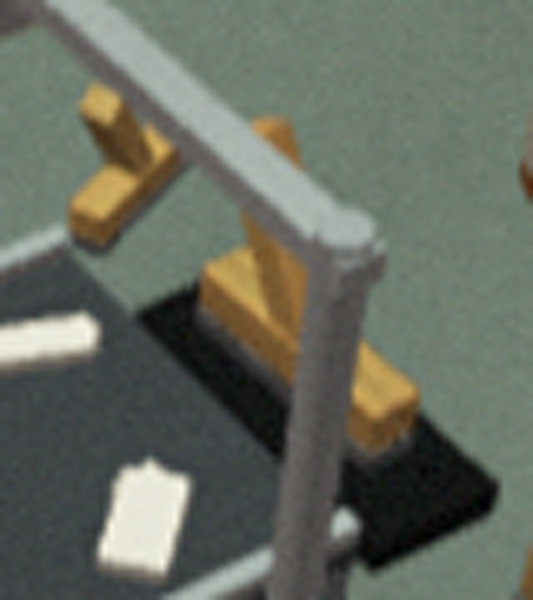

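Run:
```python
from h import *
np.set_printoptions(precision=4,suppress=True)
from scipy.optimize import least_squares
def pt(a):return np.array([225+a[0]/8,160+a[1]/8])-.0
def ps(a):return np.array([330+a[0]*80/533,130+a[1]*90/600])
obs=[("top",(60,14,35),pt((138,145))),("top",(-60,14,35),pt((133,480))),("top",(-60,-14,35),pt((212,482))),
("top",(-56.2,12,112),pt((80,465))),("top",(-38.8,12,122),pt((80,407))),("top",(-38.8,-12,122),pt((155,407))),
("scene",(60,-14,35),ps((372,420))),("scene",(60,14,35),ps((413,395))),("scene",(-60,-14,35),ps((203,272)))]
def f(p):
    c,s=np.cos(p[2]),np.sin(p[2]);e=[]
    for n,l,o in obs:
        x,y,z=np.array(l)/1e3
        e.append(proj(n,[p[0]+c*x-s*y,p[1]+s*x+c*y,.02+z])-o)
    return np.ravel(e)
r=least_squares(f,[.55,.2,0],loss='soft_l1',f_scale=.7);p=r.x
print(p,np.degrees(p[2]));print(r.fun.reshape(-1,2).round(2))
# bed refit pixels top
obs2=[]
tcx=lambda a:np.array([210+a[0]/3.8,140+a[1]/3.8]); scx=lambda a:np.array([210+a[0]*260/742,90+a[1]*210/600])
for l,o in zip([(130,-131),(130,-261),(-130,-261),(-130,-131)],[(585,65),(758,72),(747,420),(570,412)]): obs2.append(("top",(*l,50),tcx(o)))
for l,o in zip([(90,231),(90,161),(-90,161),(-90,231)],[(120,55),(310,62),(280,546),(88,540)]): obs2.append(("top",(*l,20),pt(o)))
for l,o in zip([(110,130),(-110,130)],[(233,69),(215,367)]): obs2.append(("top",(*l,70),tcx(o)))
for l,o in zip([(130,-131),(-130,-261),(-130,-131)],[(267,490),(22,360),(142,311)]): obs2.append(("scene",(*l,50),scx(o)))
for l,o in zip([(90,161)],[(372,548)]): obs2.append(("scene",(*l,20),ps(o)))
def g(p):
    c,s=np.cos(p[2]),np.sin(p[2]);e=[]
    for n,l,o in obs2:
        x,y,z=np.array(l)/1e3
        e.append(proj(n,[p[0]+c*x-s*y,p[1]+s*x+c*y,z])-o)
    return np.ravel(e)
r=least_squares(g,[.55,.0,0],loss='soft_l1',f_scale=.7);q=r.x
print("bed",q,np.degrees(q[2]));print(r.fun.reshape(-1,2).round(2))
c,s=np.cos(q[2]),np.sin(q[2]);Rl=np.array([[c,s],[-s,c]]);print("scraper local",Rl@(p[:2]-q[:2]),np.degrees(p[2]-q[2]))
print("pad",q[:2]+.196*np.array([-s,c]))
for nm in ("top","scene"): o,_=ray(nm,0,0);print(nm,o)
```

```text
[ 0.5723  0.2208 -0.0031] -0.17841772658439448
[[-0.14 -0.56]
 [ 0.11 -0.27]
 [ 0.11 -0.62]
 [ 0.49 -0.53]
 [-0.43 -0.12]
 [-0.58 -0.21]
 [-1.29 -1.25]
 [-0.21 -1.5 ]
 [-2.62 -1.56]]
bed [ 0.5671  0.0254 -0.0613] -3.5102883746672875
[[-0.09 -0.79]
 [ 0.17 -0.63]
 [ 0.36 -0.16]
 [ 0.21 -0.43]
 [-0.33 -0.57]
 [-0.55 -0.39]
 [-0.61  0.23]
 [-0.46 -0.21]
 [ 0.09 -0.3 ]
 [ 0.07 -0.27]
 [-0.18 -1.63]
 [-3.4  -1.1 ]
 [-2.7  -2.13]
 [-1.26 -1.07]]
scraper local [-0.0068  0.1954] 3.331870648082893
pad [0.5791 0.221 ]
top [ 0.4863 -0.0084  1.0705]
scene [ 1.1815 -0.4146  0.8576]
```

```bash
cat >> h.py <<'E'
from scipy.spatial.transform import Rotation as Ro, Slerp
np.set_printoptions(precision=4,suppress=True)
def tool(lean,yaw): # deg; tool x toward robot at yaw 0
    z=np.array([np.sin(np.radians(lean)),0,-np.cos(np.radians(lean))]);y=np.array([0,1.,0]);x=np.cross(y,z)
    return Ro.from_euler('z',yaw,degrees=True)*Ro.from_matrix(np.c_[x,y,z])
def plan(pos,R,n,g,p0=None,R0=None):
    s=robot.read_state()
    p=s["tool_pos"].copy() if p0 is None else np.array(p0); r=Ro.from_quat(s["orientation"]) if R0 is None else R0
    S=Slerp([0,1],Ro.concatenate([r,R]));ps=p.copy();rows=[]
    for i in range(1,n+1):
        d=r.inv().apply(ps+(np.array(pos)-ps)*i/n-p)*100; w=np.degrees((r.inv()*S(i/n)).as_rotvec())
        d=(d/.05).round()*.05; w=w.round(1); p=p+r.apply(d/100); r=r*Ro.from_rotvec(np.radians(w))
        rows.append([g]+[float(round(v,2)) for v in (*d,*w)])
    print(str(rows).replace(" ","")); return p,r
def st():
    s=robot.read_state();R=Ro.from_quat(s["orientation"]).as_matrix();print("t",s["time_s"],"p",s["tool_pos"],"z",R[:,2],"y",R[:,1],"q",s["qpos"],"F",s["contact_force"],"o",round(s["opening"],3))
E
python3 - <<'E'
from h import *
z36=tool(36,0)
print(z36.as_matrix())
g=np.array([.541,.221,.107]);t=g+.019*z36.as_matrix()[:,2];print(t)
pre=t-.09*z36.as_matrix()[:,2]; print(pre)
plan(pre,z36,10,1)
E
```

```text
[[-0.809   0.      0.5878]
 [ 0.      1.      0.    ]
 [-0.5878  0.     -0.809 ]]
[0.5522 0.221  0.0916]
[0.4993 0.221  0.1644]
[[1,-3.9,-1.45,0.45,-0.7,-3.6,-2.0],[1,-3.8,-1.55,0.7,-0.6,-3.5,-2.0],[1,-3.7,-1.7,0.9,-0.7,-3.6,-2.0],[1,-3.6,-1.85,1.1,-0.6,-3.5,-1.9],[1,-3.45,-1.95,1.3,-0.7,-3.6,-2.0],[1,-3.3,-2.15,1.45,-0.6,-3.6,-2.0],[1,-3.1,-2.2,1.65,-0.7,-3.5,-2.0],[1,-2.9,-2.4,1.85,-0.6,-3.6,-2.0],[1,-2.75,-2.45,1.95,-0.7,-3.6,-2.0],[1,-2.5,-2.6,2.1,-0.6,-3.5,-2.0]]
```

Call:
carry_out:
  steps:
    - [[1,-3.9,-1.45,0.45,-0.7,-3.6,-2.0],[1,-3.8,-1.55,0.7,-0.6,-3.5,-2.0],[1,-3.7,-1.7,0.9,-0.7,-3.6,-2.0],[1,-3.6,-1.85,1.1,-0.6,-3.5,-1.9],[1,-3.45,-1.95,1.3,-0.7,-3.6,-2.0],[1,-3.3,-2.15,1.45,-0.6,-3.6,-2.0],[1,-3.1,-2.2,1.65,-0.7,-3.5,-2.0],[1,-2.9,-2.4,1.85,-0.6,-3.6,-2.0],[1,-2.75,-2.45,1.95,-0.7,-3.6,-2.0],[1,-2.5,-2.6,2.1,-0.6,-3.5,-2.0]]

```text
time_s: 1.4
tool_pos: [0.5002, 0.2204, 0.1648]
orientation: [-0.001, 0.951, 0.0, 0.31]
contact_force: [1.0, 0.1, -0.0]
opening: 1.001
```

Run:
```python
from h import *
st();s=robot.read_state();np.savez("w1.npz",p=s["tool_pos"],q=s["orientation"])
im=robot.read_camera("wrist");cv2.imwrite("pics/w1.png",im)
st()
```

```text
t 1.4 p [0.5002 0.2204 0.1648] z [ 0.5896  0.0007 -0.8077] y [-0.0016  1.     -0.0002] q [ 0.2853  0.1636  1.9745 -0.413   0.4243 -0.9596] F [ 0.9797  0.0808 -0.0336] o 1.001
t 1.45 p [0.5017 0.2178 0.1635] z [ 0.5898 -0.0013 -0.8075] y [-0.0007  1.     -0.0021] q [ 0.2793  0.166   1.976  -0.4139  0.4196 -0.9635] F [ 0.1022 -0.7977 -1.7462] o 1.001
```

View pics/w1.png

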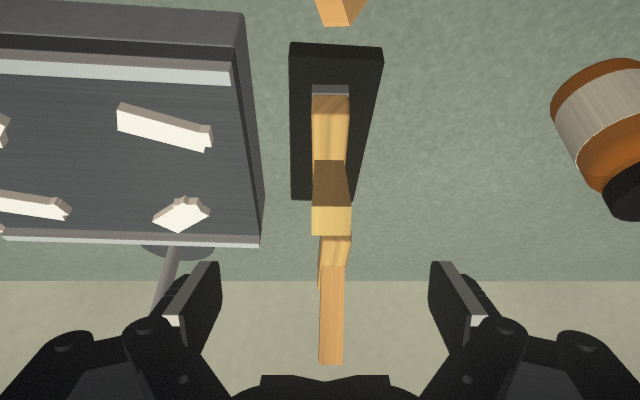

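Run:
```python
from h import *
d=np.load("w1.npz");m=robot.camera_model("wrist");T=np.eye(4);T[:3,:3]=Ro.from_quat(d["q"]).as_matrix();T[:3,3]=d["p"]
C=np.linalg.inv(T@m["hand_eye"])
def pw(X):
    q=m["camera_matrix"]@(C[:3,:3]@X+C[:3,3]);return (q[:2]/q[2]).round(1)
for l in [(-60,-14,35),(-60,14,35),(-38.8,-12,122),(-38.8,12,122),(-56.2,-12,112),(-56.2,12,112)]:
    print(l,pw(np.array([.5723,.2208,.02])+np.array(l)/1e3))
p=[.568,.0255,np.radians(-3.45)];c,s=np.cos(p[2]),np.sin(p[2])
for l in [(90,161,20),(90,231,20),(-90,161,20),(-90,231,20),(-110,130,70)]:
    x,y,z=np.array(l)/1e3;print(l,pw(np.array([p[0]+c*x-s*y,p[1]+s*x+c*y,z])))
im=cv2.imread("pics/w1.png")[30:260,270:420];cv2.imwrite("pics/w1c.png",cv2.resize(im,None,fx=2.6,fy=2.6,interpolation=cv2.INTER_CUBIC))
st()
```

```text
(-60, -14, 35) [305.  111.5]
(-60, 14, 35) [344.6 111.6]
(-38.8, -12, 122) [305.2 234. ]
(-38.8, 12, 122) [344.3 234.1]
(-56.2, -12, 112) [304.4 204.6]
(-56.2, 12, 112) [345.1 204.6]
(90, 161, 20) [288.7 198.1]
(90, 231, 20) [351.2 200.3]
(-90, 161, 20) [283.7  51.6]
(-90, 231, 20) [381.5  57. ]
(-110, 130, 70) [223.1  67.1]
t 1.45 p [0.5017 0.2178 0.1635] z [ 0.5898 -0.0013 -0.8075] y [-0.0007  1.     -0.0021] q [ 0.2793  0.166   1.976  -0.4139  0.4196 -0.9635] F [ 0.1022 -0.7977 -1.7462] o 1.001
```

View pics/w1c.png

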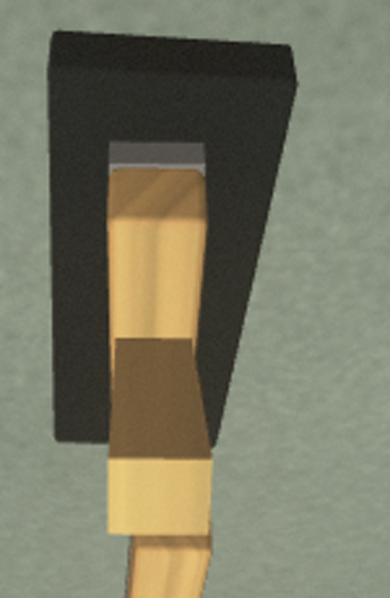

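Run:
```python
from h import *
st();s=robot.read_state();d=dict(p=s["tool_pos"],q=s["orientation"])
im=robot.read_camera("wrist");cv2.imwrite("pics/w2.png",im);st()
m=robot.camera_model("wrist");T=np.eye(4);T[:3,:3]=Ro.from_quat(d["q"]).as_matrix();T[:3,3]=d["p"]
C=np.linalg.inv(T@m["hand_eye"])
def pw(X):
    q=m["camera_matrix"]@(C[:3,:3]@X+C[:3,3]);return (q[:2]/q[2]).round(1)
for l in [(-60,-14,35),(-60,14,35),(-38.8,-12,122),(-38.8,12,122),(-56.2,-12,112),(-56.2,12,112)]:
    print(l,pw(np.array([.5723,.2208,.02])+np.array(l)/1e3))
im=im[30:260,270:420];cv2.imwrite("pics/w2c.png",cv2.resize(im,None,fx=2.6,fy=2.6,interpolation=cv2.INTER_CUBIC))
```

```text
t 1.45 p [0.5017 0.2178 0.1635] z [ 0.5898 -0.0013 -0.8075] y [-0.0007  1.     -0.0021] q [ 0.2793  0.166   1.976  -0.4139  0.4196 -0.9635] F [ 0.1022 -0.7977 -1.7462] o 1.001
t 1.5 p [0.5003 0.2188 0.1636] z [ 0.587  -0.0021 -0.8096] y [ 0.0025  1.     -0.0008] q [ 0.2828  0.1652  1.9748 -0.4129  0.426  -0.9584] F [ 0.4033  0.3895 -0.1193] o 1.0
(-60, -14, 35) [308.9 111.2]
(-60, 14, 35) [348.8 111.2]
(-38.8, -12, 122) [309.4 234.7]
(-38.8, 12, 122) [348.9 234.8]
(-56.2, -12, 112) [308.8 205. ]
(-56.2, 12, 112) [349.9 205.1]
```

View pics/w2c.png

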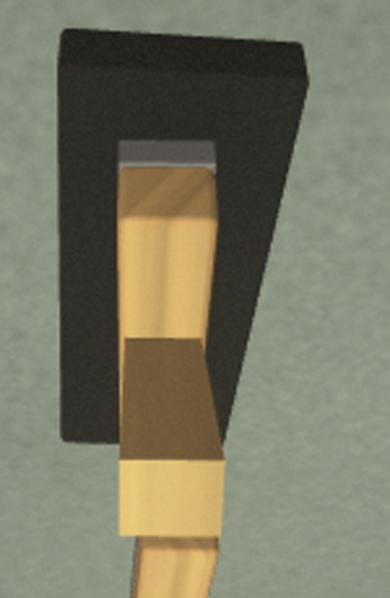

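Run:
```python
from h import *
R=tool(36,0);t=np.array([.542,.223,.107])+.022*R.as_matrix()[:,2];print(t)
plan(t,R,5,1,p0=[.4995,.2195,.164],R0=tool(36,0))
```

```text
[0.5549 0.223  0.0892]
[[1,-0.0,0.05,1.85,0.0,0.0,0.0],[1,-0.05,0.1,1.85,0.0,0.0,0.0],[1,-0.0,0.05,1.9,0.0,0.0,0.0],[1,-0.0,0.1,1.85,0.0,0.0,0.0],[1,-0.05,0.05,1.85,0.0,0.0,0.0]]
```

Call:
carry_out:
  steps:
    - [[1,0,0.05,1.85,0,0,0],[1,-0.05,0.1,1.85,0,0,0],[1,0,0.05,1.9,0,0,0],[1,0,0.1,1.85,0,0,0],[1,-0.05,0.05,1.85,0,0,0],[1,0,0,0,0,0,0],[-1,0,0,0,0,0,0],[-1,0,0,0,0,0,0],[-1,0,0,0,0,0,0],[-1,0,0,0,0,0,0]]
  grip_force: 90

```text
time_s: 2.75
tool_pos: [0.555, 0.2249, 0.0909]
orientation: [-0.0, 0.951, 0.0, 0.309]
contact_force: [-3.6, -0.8, 6.7]
opening: 0.265
```

Run:
```python
from h import *
st();cv2.imwrite("pics/w3.png",robot.read_camera("wrist"));cv2.imwrite("pics/s3.png",robot.read_camera("scene")[90:300,210:470].repeat(2,0).repeat(2,1));st()
```

```text
t 2.75 p [0.555  0.2249 0.0909] z [ 0.5885  0.0005 -0.8085] y [-0.0003  1.      0.0005] q [ 0.2599  0.3881  1.9101 -0.5893  0.2747 -0.7872] F [-3.6307 -0.7586  6.7087] o 0.265
t 2.85 p [0.555  0.2249 0.0909] z [ 0.5886  0.0006 -0.8084] y [-0.0003  1.      0.0005] q [ 0.26    0.3881  1.9101 -0.5893  0.2747 -0.7872] F [-4.0335 -1.1521  6.2682] o 0.267
```

View pics/w3.png

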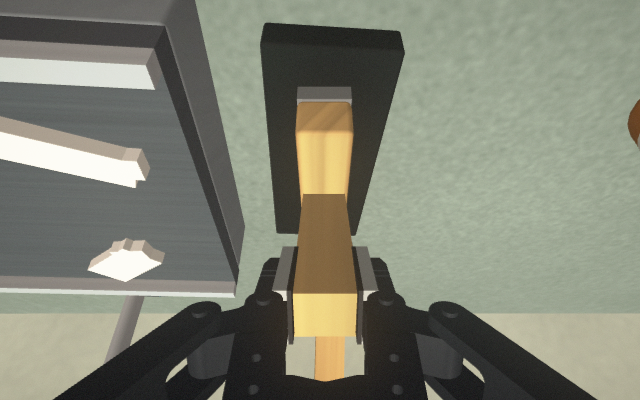

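View pics/s3.png

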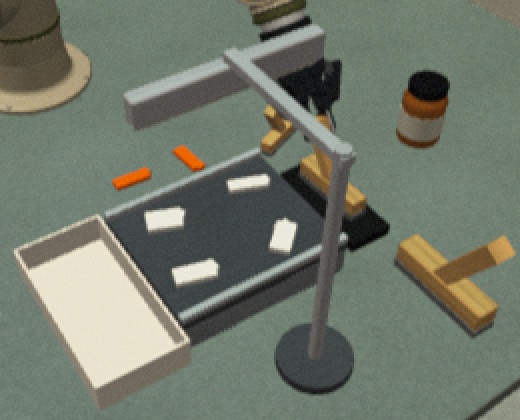

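```bash
cat > kin.py <<'E'
from h import *
from scipy.optimize import least_squares
D=[([0.98862,.31345,1.49845],[.1842,.4913,.2099],[0.,0,-1]),([.2853,.1636,1.9745],[.5002,.2204,.1648],[.5896,.0007,-.8077]),
([.2599,.3881,1.9101],[.555,.2249,.0909],[.5885,.0005,-.8085])]
def W(q,a,h,L1,L2):
    r=a+L1*np.sin(q[1])+L2*np.sin(q[1]+q[2]);return np.array([r*np.cos(q[0]),r*np.sin(q[0]),h+L1*np.cos(q[1])+L2*np.cos(q[1]+q[2])])
def f(p):
    return np.ravel([W(q,p[4],p[0],p[1],p[2])+p[3]*np.array(z)-np.array(t) for q,t,z in D])
P=least_squares(f,[.35,.4,.4,.25,0.]).x
def ik(t,R):
    from scipy.optimize import fsolve
    z=R.as_matrix()[:,2];w=np.array(t)-P[3]*z;j1=np.arctan2(w[1],w[0])
    s=least_squares(lambda u:(W([j1,u[0],u[1]],P[4],P[0],P[1],P[2])-w),[.3,1.9],bounds=([-.97,.19],[2.17,2.56]))
    a=s.x.sum();fo=np.array([np.sin(a)*np.cos(j1),np.sin(a)*np.sin(j1),np.cos(a)])
    return j1,s.x,a,np.arccos(np.clip(fo@z,-1,1)),s.cost
if __name__=="__main__":
    print(P,f(P).reshape(-1,3)*1000)
    for q,t,z in D: print(ik(t,tool(0 if z[0]==0 else 36,0)))
    b=np.array([.568,.0265]);yw=np.radians(-3.4);c,s=np.cos(yw),np.sin(yw)
    for lean in (36,):
      for lx in (-35,35):
        for ly in (160,60,0,-60,-160):
          R=tool(lean,-3.4);x,y=(lx-31)/1e3,ly/1e3
          g=np.array([b[0]+c*x-s*y,b[1]+s*x+c*y,.148]);t=g+.022*R.as_matrix()[:,2]
          print(lx,ly,t,ik(t,R))
E
python3 kin.py
```

```text
[0.0044 0.2781 0.1701 0.0378 0.311 ] [[124.7694 -21.9437 -19.3441]
 [  1.6107 -79.7237  -7.9286]
 [ -7.7302 -85.2651  27.2727]]
(np.float64(1.2120925759977914), array([0.1678, 1.5858]), np.float64(1.7535699323371658), np.float64(1.3880227212526275), np.float64(1.122514755156599e-20))
(np.float64(0.43203769677169135), array([0.2358, 1.821 ]), np.float64(2.056746232843314), np.float64(0.5551297480032233), np.float64(9.217563185131737e-20))
(np.float64(0.3994211425721942), array([0.5538, 1.7958]), np.float64(2.3495750216636866), np.float64(0.30548963818037006), np.float64(4.1317252296902935e-23))
-35 160 [0.5245 0.1894 0.1302] (np.float64(0.36277998619725527), array([0.3412, 1.9002]), np.float64(2.2413710672536555), np.float64(0.395409339030225), np.float64(4.904044832903732e-25))
-35 60 [0.5186 0.0895 0.1302] (np.float64(0.18102356291649116), array([0.2434, 2.0583]), np.float64(2.3016627832767376), np.float64(0.26492756393021594), np.float64(3.5210675880267314e-24))
-35 0 [0.515  0.0296 0.1302] (np.float64(0.06274248205306779), array([0.2103, 2.1078]), np.float64(2.3180973954175528), n
[... 697 characters left out ...]
746301), array([0.4476, 1.7111]), np.float64(2.158713370184194), np.float64(0.384665804495556), np.float64(2.784402624483152e-28))
35 0 [0.5849 0.0255 0.1302] (np.float64(0.047610575658756926), array([0.4189, 1.7636]), np.float64(2.1825411577198595), np.float64(0.3390979104095574), np.float64(3.367562228940221e-17))
35 -60 [ 0.5813 -0.0344  0.1302] (np.float64(-0.05909237974287791), array([0.4093, 1.781 ]), np.float64(2.190313875445215), np.float64(0.32296029410086485), np.float64(6.181147187496234e-18))
35 -160 [ 0.5754 -0.1342  0.1302] (np.float64(-0.23576008101008325), array([0.4358, 1.7328]), np.float64(2.168646101841915), np.float64(0.3662960781769746), np.float64(4.64439558654848e-16))
```

```bash
cat > kin.py <<'E'
from h import *
from scipy.optimize import least_squares
D=[([0.98862,.31345,1.49845,0,1.33096],[.1842,.4913,.2099],[0.,0,-1]),([.2853,.1636,1.9745,-.413,.4243],[.5002,.2204,.1648],[.5896,.0007,-.8077]),
([.2599,.3881,1.9101,-.5893,.2747],[.555,.2249,.0909],[.5885,.0005,-.8085])]
def W(q,a,h,L1,L2,e):
    r=a+L1*np.sin(q[1])+L2*np.sin(q[1]+q[2]);c,s=np.cos(q[0]),np.sin(q[0]);return np.array([r*c-e*s,r*s+e*c,h+L1*np.cos(q[1])+L2*np.cos(q[1]+q[2])])
def f(p):
    return np.ravel([W(q,p[4],p[0],p[1],p[2],p[5])+p[3]*np.array(z)-np.array(t) for q,t,z in D])
P=least_squares(f,[.35,.4,.4,.25,0.,.1]).x
def ik(t,R):
    z=R.as_matrix()[:,2];w=np.array(t)-P[3]*z
    s=least_squares(lambda u:W(u,P[4],P[0],P[1],P[2],P[5])-w,[.3,.3,1.9],bounds=([-2.9,-.97,.19],[2.9,2.17,2.56]))
    a=s.x[1:].sum();j1=s.x[0];fo=np.array([np.sin(a)*np.cos(j1),np.sin(a)*np.sin(j1),np.cos(a)])
    return s.x,"sum",round(a,3),"j5~",round(np.arccos(np.clip(fo@z,-1,1)),3),s.cost
if __name__=="__main__":
    print(P,f(P).reshape(-1,3)*1000)
    for q,t,z in D: print(q,ik(t,tool(0 if z[0]==0 else 36,0)))
    b=np.array([.568,.0265]);yw=np.radians(-3.4);c,s=np.cos(yw),np.sin(yw)
    for lean in (36,):
      for lx in (-35,35):
        for ly in (160,60,0,-60,-160):
          R=tool(lean,-3.4);x,y=(lx-31)/1e3,ly/1e3
          g=np.array([b[0]+c*x-s*y,b[1]+s*x+c*y,.148]);t=g+.022*R.as_matrix()[:,2]
          print(lx,ly,t,ik(t,R))
E
python3 kin.py
```

```text
[0.1542 0.4076 0.3658 0.2435 0.0294 0.1129] [[ 2.0885 -2.9923  1.1899]
 [-0.4427  1.8832 -1.6803]
 [ 0.8293  1.7292  0.4904]]
[0.98862, 0.31345, 1.49845, 0, 1.33096] (array([0.9952, 0.3192, 1.494 ]), 'sum', np.float64(1.813), 'j5~', np.float64(1.328), np.float64(9.2981576932654e-19))
[0.2853, 0.1636, 1.9745, -0.413, 0.4243] (array([0.2806, 0.1604, 1.9719]), 'sum', np.float64(2.132), 'j5~', np.float64(0.43), np.float64(6.964162678904245e-31))
[0.2599, 0.3881, 1.9101, -0.5893, 0.2747] (array([0.2569, 0.386 , 1.9147]), 'sum', np.float64(2.301), 'j5~', np.float64(0.272), np.float64(6.856472881985841e-19))
-35 160 [0.5245 0.1894 0.1302] (array([0.2126, 0.2367, 1.9905]), 'sum', np.float64(2.227), 'j5~', np.float64(0.341), np.float64(1.47989983679275e-19))
-35 60 [0.5186 0.0895 0.1302] (array([-0.0398,  0.1428,  2.1095]), 'sum', np.float64(2.252), 'j5~', np.float64(0.261), np.float64(9.613162420250167e-23))
-35 0 [0.515  0.0296 0.1302] (array([-0.2044,  0.1095,  2.1489]), 'sum', np.float64(2.258), 'j5~', np.float64(0.273), np.float64(1.3250814707116197e-18))
-35 -60 [ 0.5115 -0.0302  0.1302
[... 357 characters left out ...]
p.float64(2.173), 'j5~', np.float64(0.378), np.float64(2.3269085588086584e-30))
35 60 [0.5885 0.0854 0.1302] (array([-0.0429,  0.2924,  1.9145]), 'sum', np.float64(2.207), 'j5~', np.float64(0.307), np.float64(1.8485160447618156e-21))
35 0 [0.5849 0.0255 0.1302] (array([-0.1808,  0.2662,  1.9507]), 'sum', np.float64(2.217), 'j5~', np.float64(0.308), np.float64(2.096281593008617e-17))
35 -60 [ 0.5813 -0.0344  0.1302] (array([-0.319 ,  0.2573,  1.9629]), 'sum', np.float64(2.22), 'j5~', np.float64(0.343), np.float64(1.5753182498714283e-27))
35 -160 [ 0.5754 -0.1342  0.1302] (array([-0.5362,  0.2817,  1.9294]), 'sum', np.float64(2.211), 'j5~', np.float64(0.446), np.float64(8.646311210579808e-21))
```

```bash
cat >> h.py <<'E'
BED=np.array([.568,.0265]);YW=-3.4
def tcp(lx,ly,z):
    R=Ro.from_euler('z',YW,degrees=True);v=R.apply([lx/1e3,ly/1e3,0])-R.apply([.018,0,0]);return np.array([BED[0]+v[0],BED[1]+v[1],z+.071])
E
python3 - <<'E'
from h import *
p,R=plan([.555,.2249,.142],tool(36,0),3,-1,p0=[.555,.2249,.0892],R0=tool(36,0))
print(tcp(-33,152,.0675)); plan(tcp(-33,152,.0675),tool(36,-3.4),5,-1,p0=p,R0=R)
E
```

```text
[[-1,-1.05,0.0,-1.4,0.0,0.0,0.0],[-1,-1.0,0.0,-1.45,0.0,0.0,0.0],[-1,-1.05,0.0,-1.4,0.0,0.0,0.0]]
[0.5261 0.1813 0.1385]
[[-1,0.5,-0.85,-0.3,0.4,0.0,0.6],[-1,0.5,-0.9,-0.25,0.4,-0.0,0.5],[-1,0.5,-0.9,-0.3,0.4,-0.0,0.6],[-1,0.5,-0.9,-0.25,0.4,-0.0,0.5],[-1,0.45,-0.9,-0.3,0.4,-0.0,0.6]]
```

Call:
carry_out:
  steps:
    - [[-1,-1.05,0,-1.4,0,0,0],[-1,-1.0,0,-1.45,0,0,0],[-1,-1.05,0,-1.4,0,0,0],[-1,0.5,-0.85,-0.3,0.4,0,0.6],[-1,0.5,-0.9,-0.25,0.4,0,0.5],[-1,0.5,-0.9,-0.3,0.4,0,0.6],[-1,0.5,-0.9,-0.25,0.4,0,0.5],[-1,0.45,-0.9,-0.3,0.4,0,0.6],[-1,0,0,0,0,0,0],[-1,0,0,0,0,0,0]]

```text
time_s: 4.1
tool_pos: [0.5261, 0.1811, 0.14]
orientation: [0.029, 0.951, -0.009, 0.309]
contact_force: [0.5, 0.2, -2.3]
opening: 0.269
```

Run:
```python
from h import *
st();cv2.imwrite("pics/w4.png",robot.read_camera("wrist"));im=robot.read_camera("scene");cv2.imwrite("pics/s4f.png",im);cv2.imwrite("pics/s4.png",cv2.resize(im[110:240,250:430],(800,578),interpolation=cv2.INTER_CUBIC));cv2.imwrite("pics/t4.png",cv2.resize(robot.read_camera("top")[150:260,220:380],(800,550),interpolation=cv2.INTER_CUBIC));st()
```

```text
t 4.1 p [0.5261 0.1811 0.14  ] z [ 0.5873 -0.0342 -0.8087] y [0.0597 0.9982 0.0011] q [ 0.1952  0.2212  1.9815 -0.4365  0.3564 -0.9503] F [ 0.4751  0.2488 -2.3174] o 0.269
t 4.25 p [0.5261 0.1812 0.1398] z [ 0.587  -0.0342 -0.8088] y [0.0594 0.9982 0.001 ] q [ 0.1955  0.2215  1.9814 -0.4366  0.3564 -0.9503] F [ 0.4071  0.4419 -1.8498] o 0.266
```

View pics/w4.png

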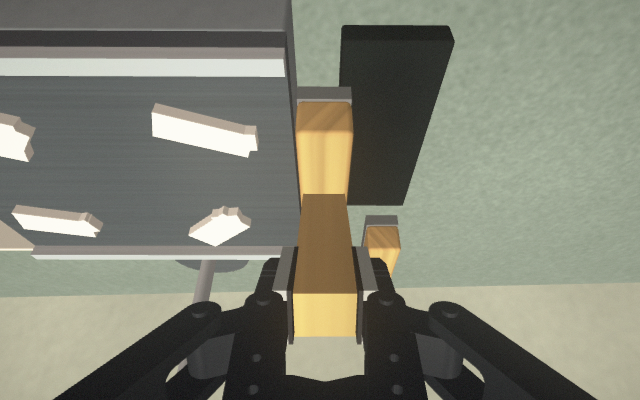

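View pics/s4.png

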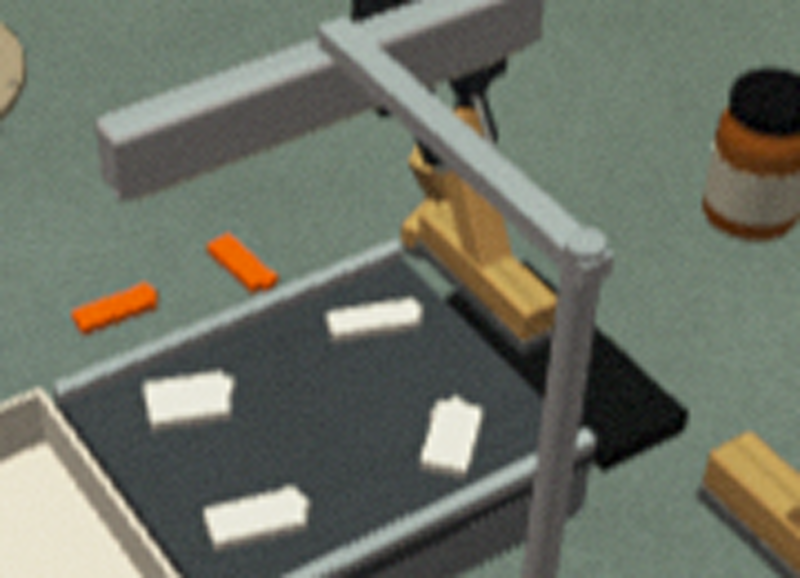

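View pics/t4.png

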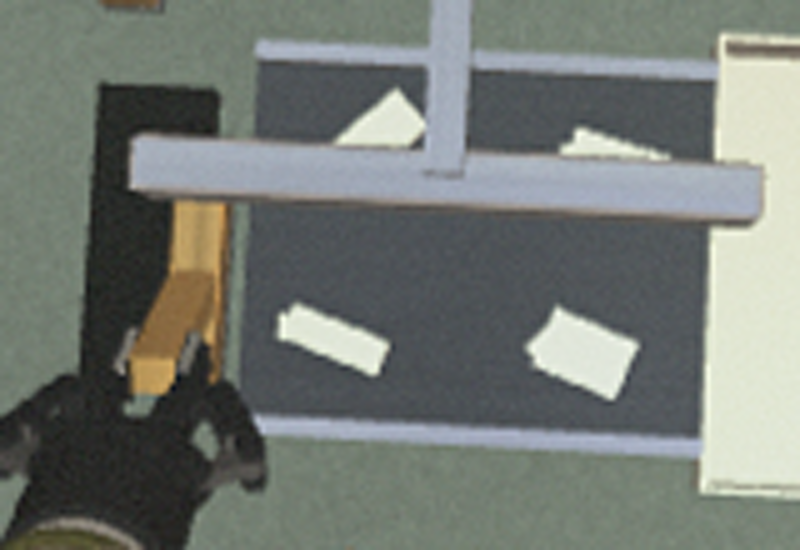

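```bash
cat >> h.py <<'E'
def wz(u,v,z,s):
    m=robot.camera_model("wrist");R=Ro.from_quat(s["orientation"]).as_matrix();H=m["hand_eye"]
    d=R@H[:3,:3]@np.linalg.inv(m["camera_matrix"])@np.array([u,v,1.]);o=R@H[:3,3]+s["tool_pos"];return o+d*(z-o[2])/d[2]
def loc(w):
    return Ro.from_euler('z',-YW,degrees=True).apply([w[0]-BED[0],w[1]-BED[1],0])[:2]*1e3
E
python3 - <<'E'
from h import *
s=robot.read_state()
for n,u,v,z in [("fence in R",285,77,.07),("fence in L",0,76,.07),("far fence in R",299,247,.07),("far fence in L",33,256,.07),("bedend near",288,30,.06),("sole L",297,88,.069),("sole R",352,88,.069),("sole top L",297,101,.074),("blocktop L",297,130,.104),("padnear L",342,27,.02)]:
    print(n,loc(wz(u,v,z,s)))
E
```

```text
fence in R [-96.8438 132.1158]
fence in L [-97.6322 -13.2437]
far fence in R [ 88.4233 128.4496]
far fence in L [ 106.4859 -130.6305]
bedend near [-116.3163  134.6794]
sole L [-89.2669 137.737 ]
sole R [-89.228  166.9211]
sole top L [-84.7349 137.6744]
blocktop L [-92.4435 139.4967]
padnear L [-95.6289 162.7965]
```

Call:
carry_out:
  steps:
    - [[-1,0.4,0,0.55,0,0,0],[-1,0,0,0,0,0,0],[-1,0,-1.5,0,0,0,0],[-1,0,-1.5,0,0,0,0],[-1,0,-1.5,0,0,0,0],[-1,0,-1.5,0,0,0,0],[-1,0,-1.5,0,0,0,0],[-1,0,-1.5,0,0,0,0],[-1,0,-1.5,0,0,0,0],[-1,0,-1.5,0,0,0,0]]

```text
time_s: 5.5
tool_pos: [0.5187, 0.0608, 0.1329]
orientation: [0.028, 0.951, -0.009, 0.309]
contact_force: [-0.7, 0.2, -2.6]
opening: 0.272
```

Run:
```python
from h import *
st();cv2.imwrite("pics/w5.png",robot.read_camera("wrist"));st();print(tcp(-33,32,.0605))
```

```text
t 5.5 p [0.5187 0.0608 0.1329] z [ 0.5869 -0.0343 -0.809 ] y [0.0595 0.9982 0.0009] q [-0.1311  0.136   2.1135  0.1619  0.2682 -1.7843] F [-0.6541  0.2009 -2.6467] o 0.272
t 5.55 p [0.5188 0.0597 0.1329] z [ 0.5869 -0.0349 -0.8089] y [0.0602 0.9982 0.0006] q [-0.1336  0.1358  2.1139  0.1652  0.2681 -1.7893] F [-0.2085  0.0455 -1.351 ] o 0.265
[0.519  0.0615 0.1315]
```

View pics/w5.png

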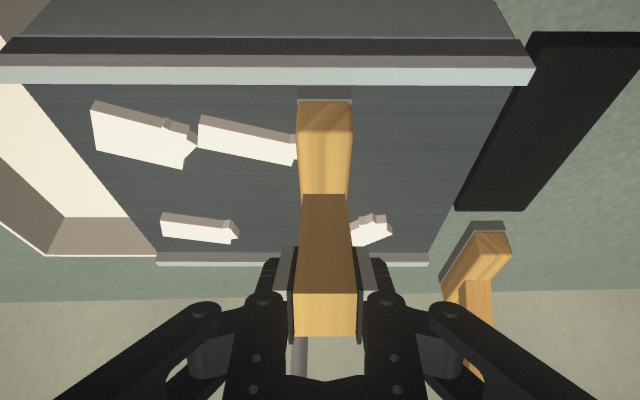

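```bash
cat >> kin.py <<'E'
def full(t,R):
    x,*_,c=ik(t,R);a=x[1]+x[2]
    F=Ro.from_euler('z',x[0])*Ro.from_euler('y',a);M=F.inv()*R
    e=M.as_euler('ZYZ');return np.r_[x,e],c
E
python3 - <<'E'
from h import *
from kin import full
print(full([.1842,.4913,.2099],Ro.from_quat([1.78426335e-01,9.83953068e-01,0,0])))
for lx in(-33,33):
  for ly in (152,30,0,-50,-100,-130,-165,-190): print(lx,ly,full(tcp(lx,ly,.0615),tool(36,-3.4))[0])
E
```

```text
(array([0.9952, 0.3192, 1.494 , 0.    , 1.3284, 1.354 ]), np.float64(9.2981576932654e-19))
-33 152 [ 0.1926  0.228   1.9941 -0.4566  0.3388  0.6391]
-33 30 [-0.1211  0.1242  2.1236  0.1371  0.2687 -0.1823]
-33 0 [-0.2036  0.1101  2.14    0.3099  0.2808 -0.4155]
-33 -50 [-0.3409  0.0989  2.1529  0.5391  0.3238 -0.7457]
-33 -100 [-0.4734  0.1037  2.1475  0.6835  0.3838 -0.9884]
-33 -130 [-0.5488  0.1141  2.1354  0.7378  0.4234 -1.0989]
-33 -165 [-0.6316  0.133   2.1133  0.7789  0.4702 -1.202 ]
-33 -190 [-0.6869  0.1505  2.0922  0.7973  0.5034 -1.2619]
33 152 [ 0.1579  0.355   1.817  -0.3543  0.3739  0.5083]
33 30 [-0.1117  0.2695  1.9384  0.1018  0.3075 -0.1394]
33 0 [-0.1813  0.2584  1.9535  0.2344  0.3129 -0.3222]
33 -50 [-0.2972  0.2496  1.9654  0.4277  0.3405 -0.5995]
33 -100 [-0.4103  0.2533  1.9603  0.568   0.385  -0.8221]
33 -130 [-0.4755  0.2615  1.9493  0.6272  0.4169 -0.9287]
33 -165 [-0.5485  0.2765  1.9288  0.6764  0.4569 -1.0309]
33 -190 [-0.5981  0.2906  1.9092  0.701   0.4866 -1.0914]
```

Call:
carry_out:
  steps:
    - [[-1,0,-1.5,0,0,0,0],[-1,0,-1.5,0,0,0,0],[-1,0,-1.5,0,0,0,0],[-1,0,-1.5,0,0,0,0],[-1,0,-1.5,0,0,0,0],[-1,0,-1.5,0,0,0,0],[-1,0,-1.5,0,0,0,0],[-1,0,-1.5,0,0,0,0],[-1,0,-1.5,0,0,0,0],[-1,0,-1.5,0,0,0,0]]

```text
time_s: 6.8
tool_pos: [0.5098, -0.0888, 0.1327]
orientation: [0.028, 0.951, -0.009, 0.309]
contact_force: [-0.4, -0.6, -1.4]
opening: 0.266
```

Run:
```python
from h import *
st();cv2.imwrite("pics/w6.png",robot.read_camera("wrist"));print(tcp(-33,-118,.0605))
```

```text
t 6.8 p [ 0.5098 -0.0888  0.1327] z [ 0.5865 -0.0346 -0.8092] y [0.0596 0.9982 0.0005] q [-0.5562  0.1217  2.1312  0.747   0.4252 -2.6845] F [-0.4397 -0.5514 -1.3737] o 0.266
[ 0.5101 -0.0883  0.1315]
```

View pics/w6.png

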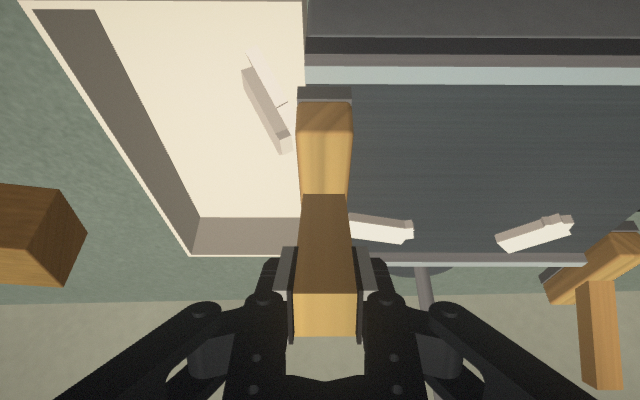

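Call:
carry_out:
  steps:
    - [[-1,0,-1.5,0,0,0,0],[-1,0,-1.5,0,0,0,0],[-1,0,0,0,0,0,0],[-1,-1.45,0,-2.0,0,0,0],[-1,0,3.0,0,0,0,0],[-1,0,3.0,0,0,0,0],[-1,0,3.0,0,0,0,0],[-1,0,3.0,0,0,0,0],[-1,0,3.0,0,0,0,0],[-1,0,3.0,0,0,0,0]]

```text
time_s: 8.1
tool_pos: [0.5183, 0.0632, 0.1576]
orientation: [0.028, 0.951, -0.008, 0.309]
contact_force: [0.5, 0.0, -2.5]
opening: 0.263
```

Run:
```python
from h import *
st();cv2.imwrite("pics/w7.png",robot.read_camera("wrist"));cv2.imwrite("pics/s7.png",cv2.resize(robot.read_camera("scene")[90:300,210:470],(742,600),interpolation=cv2.INTER_CUBIC));print(tcp(-33,32,.0865))
```

```text
t 8.1 p [0.5183 0.0632 0.1576] z [ 0.5871 -0.0335 -0.8088] y [0.059  0.9983 0.0015] q [-0.1249  0.0894  2.0845  0.1191  0.3425 -1.7356] F [ 0.5337  0.0165 -2.5467] o 0.263
[0.519  0.0615 0.1575]
```

View pics/s7.png

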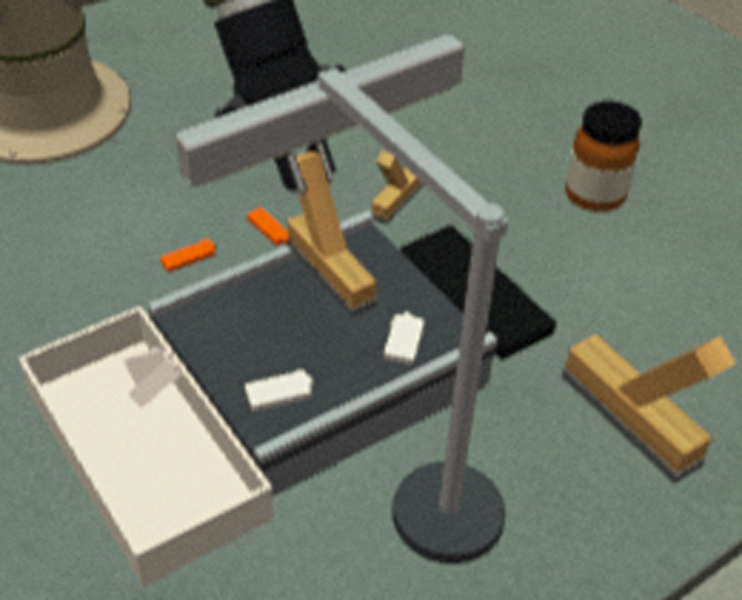

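Call:
carry_out:
  steps:
    - [[-1,0,3.0,0,0,0,0],[-1,0,3.0,0,0,0,0],[-1,0,3.0,0,0,0,0],[-1,0,3.0,0,0,0,0],[-1,-1.8,0,1.3,0,0,0],[-1,-1.8,0,1.3,0,0,0],[-1,-1.75,0,1.3,0,0,0],[-1,0.75,0,1.0,0,0,0],[-1,0.7,0,1.0,0,0,0],[-1,0,0,0,0,0,0]]

```text
time_s: 9.45
tool_pos: [0.5906, 0.1771, 0.1311]
orientation: [0.028, 0.951, -0.009, 0.307]
contact_force: [-0.1, 0.2, -2.6]
opening: 0.263
```

Run:
```python
from h import *
st();cv2.imwrite("pics/w8.png",robot.read_camera("wrist"));cv2.imwrite("pics/s8.png",cv2.resize(robot.read_camera("scene")[90:230,290:430],(600,600),interpolation=cv2.INTER_CUBIC));print(tcp(33,152,.0605))
```

```text
t 9.45 p [0.5906 0.1771 0.1311] z [ 0.5843 -0.0346 -0.8108] y [0.0594 0.9982 0.0002] q [ 0.1591  0.3473  1.8313 -0.3574  0.3706 -1.0576] F [-0.0669  0.1796 -2.5914] o 0.263
[0.592  0.1773 0.1315]
```

View pics/s8.png

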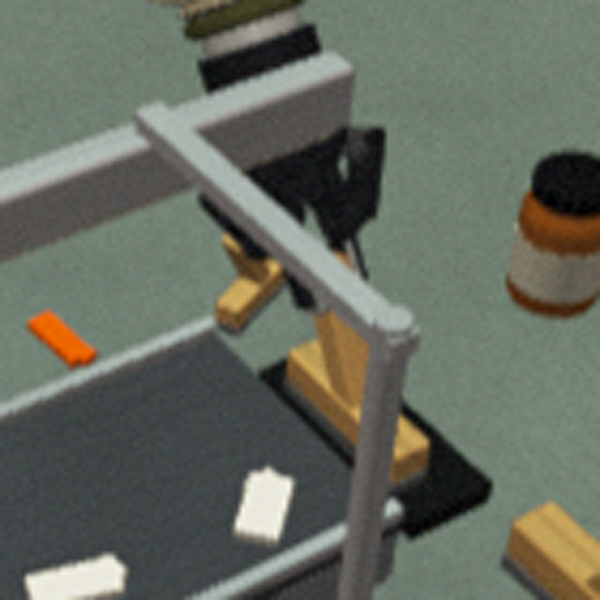

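View pics/w8.png

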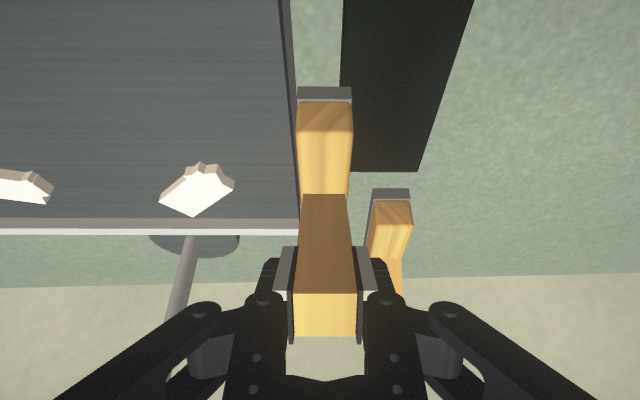

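Run:
```python
from h import *
s=robot.read_state()
for n,u,v,z in [("farfence foot",290,219,.06),("farfence foot",20,223,.06),("top in",290,228,.07),("sole L",297,88,.0605),("sole R",352,88,.0605),("C tip",202,163,.068),("C far",192,218,.068),("D",50,204,.06)]:
    print(n,loc(wz(u,v,z,s)))
from kin import *
d=Ro.from_quat(s["orientation"]).as_matrix();x=d[:,0];print(np.degrees(np.arcsin(d[0,2])),np.degrees(np.arctan2(d[0,1],d[1,1])))
```

```text
farfence foot [110.046  123.2983]
farfence foot [ 116.0301 -106.2771]
top in [107.8579 124.0317]
sole L [-22.4062 137.4972]
sole R [-22.37   166.9684]
C tip [29.8574 73.6247]
C far [95.6988 47.5041]
D [ 87.6562 -63.2488]
35.92639784702598 3.404422444322413
```

Call:
carry_out:
  steps:
    - [[-1,-0.1,0,-0.1,0,0,0],[-1,0,-1.5,0,0,0,0],[-1,0,-1.5,0,0,0,0],[-1,0,-1.5,0,0,0,0],[-1,0,-1.5,0,0,0,0],[-1,0,-1.5,0,0,0,0],[-1,0,-1.5,0,0,0,0],[-1,0,-1.5,0,0,0,0],[-1,0,-1.5,0,0,0,0],[-1,0,-1.5,0,0,0,0]]

```text
time_s: 10.8
tool_pos: [0.5842, 0.042, 0.1348]
orientation: [0.028, 0.95, -0.009, 0.309]
contact_force: [0.5, 0.9, -2.4]
opening: 0.269
```

Run:
```python
from h import *
st();cv2.imwrite("pics/s9.png",cv2.resize(robot.read_camera("scene")[90:300,210:470],(742,600),interpolation=cv2.INTER_CUBIC));print(tcp(33,17,.062))
```

```text
t 10.8 p [0.5842 0.042  0.1348] z [ 0.5875 -0.0342 -0.8085] y [0.0593 0.9982 0.0009] q [-0.1559  0.2588  1.9483  0.1879  0.3126 -1.8274] F [ 0.5306  0.9012 -2.3554] o 0.269
[0.584  0.0426 0.133 ]
```

View pics/s9.png

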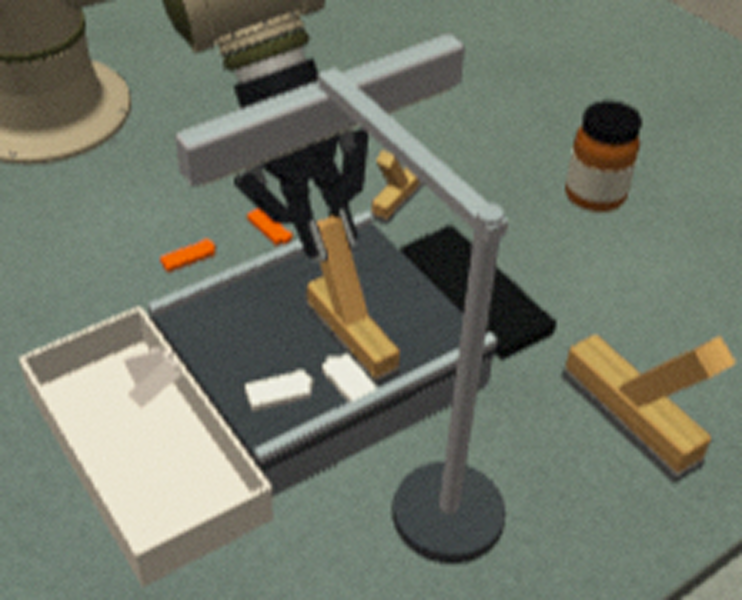

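Call:
carry_out:
  steps:
    - [[-1,0.1,-1.5,0.1,0,0,0],[-1,0,-1.5,0,0,0,0],[-1,0,-1.5,0,0,0,0],[-1,0,-1.5,0,0,0,0],[-1,0,-1.5,0,0,0,0],[-1,0,-1.5,0,0,0,0],[-1,0,-1.5,0,0,0,0],[-1,0,-1.5,0,0,0,0],[-1,0,-1.5,0,0,0,0],[-1,0,-1.5,0,0,0,0]]

```text
time_s: 12.1
tool_pos: [0.5751, -0.1077, 0.1332]
orientation: [0.028, 0.951, -0.009, 0.309]
contact_force: [-1.1, -0.1, -1.6]
opening: 0.264
```

Run:
```python
from h import *
st();cv2.imwrite("pics/s10.png",cv2.resize(robot.read_camera("scene")[90:300,210:470],(742,600),interpolation=cv2.INTER_CUBIC))
```

```text
t 12.1 p [ 0.5751 -0.1077  0.1332] z [ 0.5874 -0.0348 -0.8085] y [0.0594 0.9982 0.0002] q [-0.5108  0.2604  1.9516  0.6595  0.4326 -2.5576] F [-1.1145 -0.0728 -1.5642] o 0.264
```

View pics/s10.png

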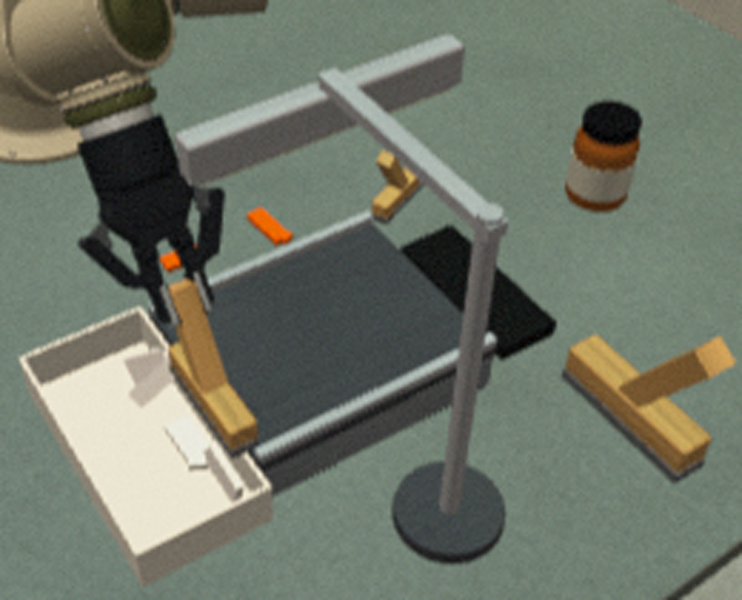

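Call:
carry_out:
  steps:
    - [[-1,0,-1.5,0,0,0,0],[-1,0,-1.0,0,0,0,0],[-1,0,0,0,0,0,0],[-1,-0.7,0,-1.0,0,0,0],[-1,-0.75,0,-1.0,0,0,0],[-1,1.0,3.0,-0.7,0,0,0],[-1,0.95,3.0,-0.7,0,0,0],[-1,0.95,3.0,-0.7,0,0,0],[-1,0,3.0,0,0,0,0],[-1,0,3.0,0,0,0,0]]

```text
time_s: 13.4
tool_pos: [0.5464, 0.0211, 0.1576]
orientation: [0.028, 0.951, -0.009, 0.309]
contact_force: [-0.4, -0.1, -2.0]
opening: 0.269
```

Run:
```python
from h import *
st();cv2.imwrite("pics/s11.png",cv2.resize(robot.read_camera("scene")[90:300,210:470],(742,600),interpolation=cv2.INTER_CUBIC));print(tcp(-3,-8,.0865))
```

```text
t 13.4 p [0.5464 0.0211 0.1576] z [ 0.5872 -0.0339 -0.8087] y [0.0593 0.9982 0.0012] q [-0.2275  0.1377  2.0283  0.2809  0.3668 -1.9696] F [-0.4015 -0.1382 -1.9756] o 0.269
[0.5466 0.0198 0.1575]
```

View pics/s11.png

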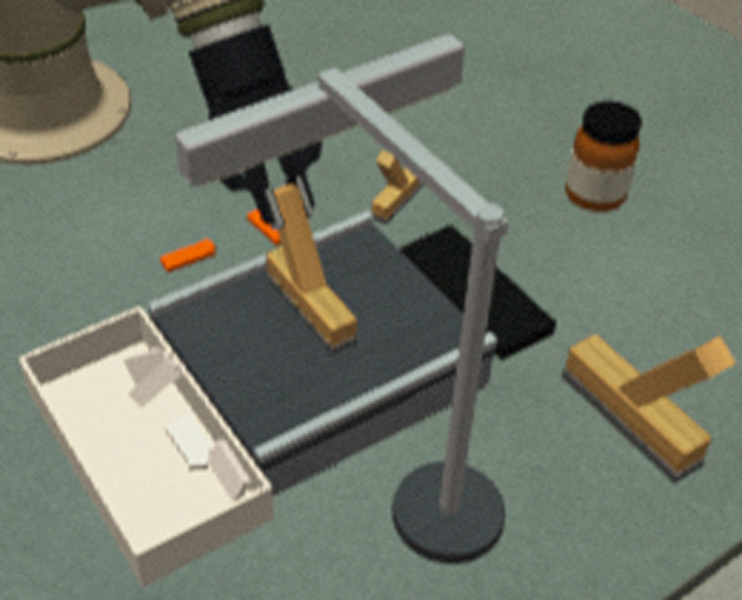

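Call:
carry_out:
  steps:
    - [[-1,0,3.0,0,0,0,0],[-1,0,3.0,0,0,0,0],[-1,0,3.0,0,0,0,0],[-1,0,3.0,0,0,0,0],[-1,0,3.0,0,0,0,0],[-1,0,3.0,0,0,0,0],[-1,0,2.4,0,0,0,0],[-1,1.6,0,2.2,0,0,0],[-1,1.5,0,2.1,0,0,0],[-1,0,0,0,0,0,0]]

```text
time_s: 14.7
tool_pos: [0.5578, 0.2233, 0.1028]
orientation: [0.028, 0.951, -0.009, 0.307]
contact_force: [0.2, 0.6, -2.0]
opening: 0.265
```

Run:
```python
from h import *
st();cv2.imwrite("pics/w12.png",robot.read_camera("wrist"));cv2.imwrite("pics/t12.png",cv2.resize(robot.read_camera("top")[150:260,220:380],(800,550),interpolation=cv2.INTER_CUBIC));print(tcp(-3,196,.0335))
```

```text
t 14.7 p [0.5578 0.2233 0.1028] z [ 0.584  -0.0348 -0.811 ] y [ 0.0593  0.9982 -0.0001] q [ 0.2754  0.3792  1.8788 -0.6077  0.3435 -0.716 ] F [ 0.1939  0.6336 -1.9605] o 0.265
[0.5587 0.2234 0.1045]
```

View pics/w12.png

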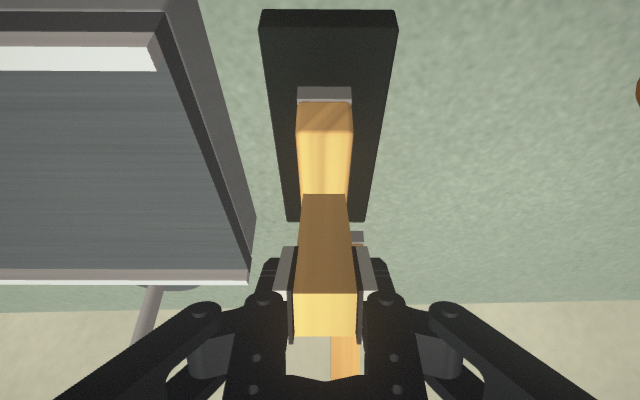

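View pics/t12.png

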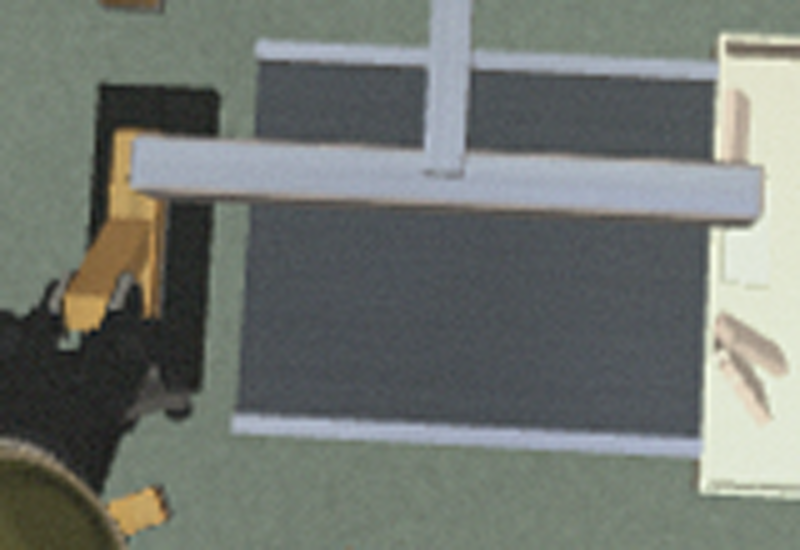

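Call:
carry_out:
  steps:
    - [[-1,0.3,0,0.4,0,0,0],[-1,0.2,0,0.3,0,0,0],[-1,0.1,0,0.1,0,0,0],[-1,0,0,0,0,0,0]]

```text
time_s: 15.3
tool_pos: [0.5589, 0.2231, 0.0946]
orientation: [0.029, 0.951, -0.009, 0.309]
contact_force: [0.7, -0.2, -1.0]
opening: 0.265
```

```bash
python3 -c "
from h import *
st()"
```

```text
t 15.3 p [0.5589 0.2231 0.0946] z [ 0.5868 -0.0344 -0.809 ] y [0.0598 0.9982 0.0009] q [ 0.2746  0.395   1.8852 -0.6517  0.3225 -0.6699] F [ 0.6623 -0.1818 -0.9569] o 0.265
```

Call:
carry_out:
  steps:
    - [[-1,0.1,0,0.1,0,0,0],[-1,0.1,0,0.15,0,0,0],[-1,0,0,0,0,0,0]]

```text
time_s: 15.68
tool_pos: [0.5587, 0.2231, 0.0912]
orientation: [0.029, 0.951, -0.009, 0.309]
contact_force: [-0.0, -0.4, -2.7]
opening: 0.265
```

Call:
carry_out:
  steps:
    - [[-1,0.05,0,0.1,0,0,0],[-1,0,0,0,0,0,0]]

```text
time_s: 15.92
tool_pos: [0.5592, 0.2233, 0.0909]
orientation: [0.028, 0.95, -0.009, 0.309]
contact_force: [-3.5, -0.4, 3.5]
opening: 0.27
```

Call:
carry_out:
  steps:
    - [[0,0,0,0,0,0,0],[0,0,0,0,0,0,0],[0.6,0,0,0,0,0,0],[0.6,0,0,0,0,0,0]]

```text
time_s: 16.42
tool_pos: [0.559, 0.2232, 0.0902]
orientation: [0.029, 0.951, -0.009, 0.309]
contact_force: [0.8, -0.6, -0.0]
opening: 0.795
```

Run:
```python
from h import *
st();cv2.imwrite("pics/w13.png",robot.read_camera("wrist"))
```

```text
t 16.425 p [0.559  0.2232 0.0902] z [ 0.5869 -0.0343 -0.8089] y [0.0596 0.9982 0.0009] q [ 0.2746  0.4029  1.8881 -0.672   0.3139 -0.6487] F [ 0.7532 -0.5801 -0.0276] o 0.795
```

View pics/w13.png

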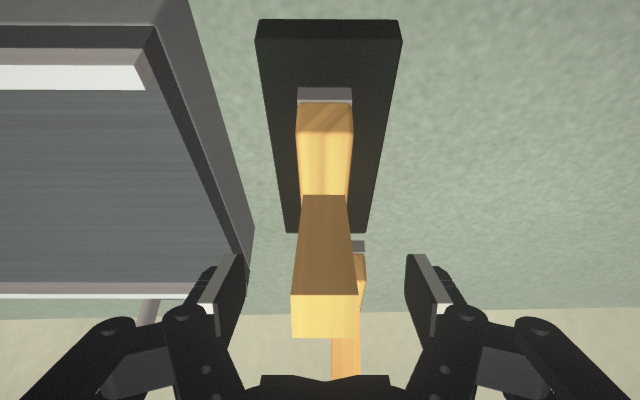

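Scraper stands on the pad, fingers clear. Withdraw along the tool axis.

Call:
carry_out:
  steps:
    - [[0.6,0,0,-1.5,0,0,0],[0.6,0,0,-2.5,0,0,0],[0.6,0,0,-3,0,0,0],[0.6,0,0,-3,0,0,0],[0.6,0,0,-3,0,0,0],[0.6,0,0,-2,0,0,0],[0.6,0,0,0,0,0,0],[0.6,0,0,0,0,0,0]]

```text
time_s: 17.48
tool_pos: [0.4708, 0.2282, 0.2112]
orientation: [0.028, 0.951, -0.009, 0.309]
contact_force: [-0.1, 0.8, 0.1]
opening: 0.8
```

Run:
```python
from h import *
st();cv2.imwrite("pics/t14.png",robot.read_camera("top"));im=robot.read_camera("scene");cv2.imwrite("pics/s14.png",cv2.resize(im[90:300,210:470],(742,600),interpolation=cv2.INTER_CUBIC));cv2.imwrite("pics/s14f.png",im);st()
a=cv2.imread("pics/t14.png");b=cv2.imread("pics/top0.png");d=cv2.absdiff(a,b).max(2)
for n,(x0,y0,x1,y1) in dict(jar=(140,190,195,235),bottle=(475,195,525,240),carton=(440,140,530,200),lampbase=(295,80,340,150),bigscr=(225,80,262,155)).items(): print(n,(d[y0:y1,x0:x1]>40).sum())
```

```text
t 17.475 p [0.4708 0.2282 0.2112] z [ 0.5864 -0.0344 -0.8093] y [0.0596 0.9982 0.0008] q [ 0.353   0.0661  1.9448 -0.4372  0.5884 -0.8591] F [-0.1339  0.7775  0.1183] o 0.8
t 17.575 p [0.4709 0.2281 0.2108] z [ 0.5858 -0.0348 -0.8097] y [0.0599 0.9982 0.0004] q [ 0.3527  0.067   1.9446 -0.4373  0.5884 -0.859 ] F [-0.4604 -0.0842  0.3431] o 0.798
jar 0
bottle 0
carton 0
lampbase 0
bigscr 0
```

View pics/t14.png

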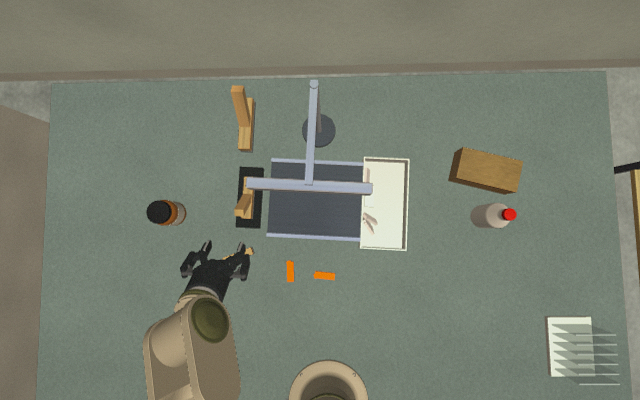

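View pics/s14.png

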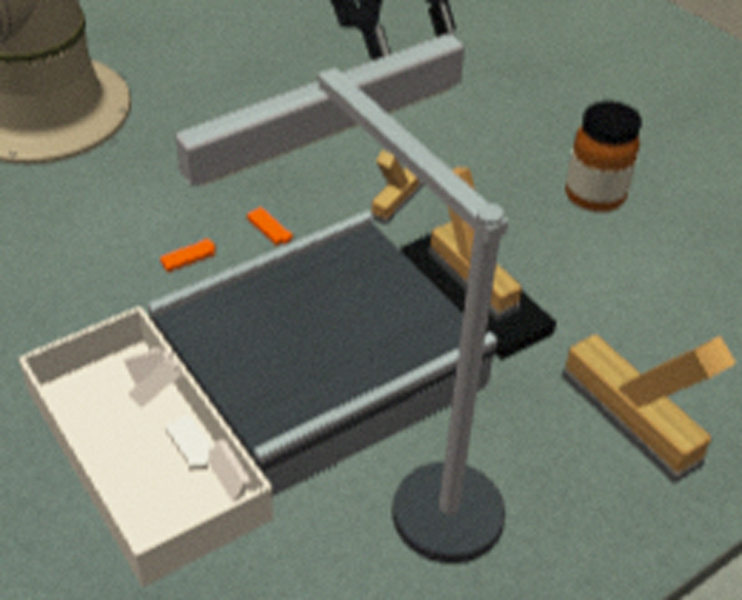

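```bash
python3 -c "
from station import robot
print(robot.sign_off())"
```

```text
the job is handed in; nothing more can be done
None
```

The job is done and handed in at about 17.6 s of the 58 s allowed. All four offcuts are in the white tray and the scraper is back standing on its pad, let go.

I gripped the scraper handle with the hand leaning back 36 degrees. One pass along the near half of the bed and one along the far half, under the lamp bar, pushed two offcuts each into the tray. Only the scraper touched them.

- **Bed and tray:** the last top and scene pictures show the bed empty and all four pieces inside the tray. Two lean against each other, one leans on the bed-side wall, and one lies flat.
- **Scraper:** it stands on the pad, aligned with it, and the gripper is open and well clear, with near-zero force.
- **Other objects:** the picture difference against the start shows no change at the bottle, jar, carton, lamp base or large scraper. The lamp bar looks unmoved, but I judged that by eye only.
- **Forces:** the readings at the ends of moves stayed below about 8 N.
- **Disagreement:** the wrist and top cameras differed by about 4 mm. I split the difference for the grasp, and the clearances covered it.

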